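# Clamp a counting slide in the sprung slide stage

### The arm

A 6-joint arm with a two-finger parallel gripper is mounted at the origin on a cart in front of the work surface, level with it; the furniture and walls round the work are solid. World frame = base frame: x ahead of the robot, y to its left, z up, the work surface at z = 0. Lengths are in m, angles in rad, forces in N, time in s.
With the tool pointing down it reaches from about 0.35 to 0.775 m from the base axis. Payload 5.5 kg.
Tool frame: the origin (TCP) lies midway between the tips of the shut fingers; the grasp point (between the pads) lies grasp_offset behind it (grasp_offset is the distance from the TCP to the grasp point, in m); z points along the fingers, y is the line along which they close (so a half turn about z gives the same grasp; the last joint's range is limited). The gripper opens to 85 mm and grips with 20 to 120 N. Pads are 22 mm wide; open, the fingers measure 114 mm over their backs; the gripper's body (76 mm by 85 mm) begins 54 mm behind the grasp point. The pads swing forward as they close: fully open they stand 13 mm farther back than shut.
Start: joints at [-1.477, 0.313, 0.046, 1.304, 0, 1.431], TCP at [0.133, -0.559, 0.231] pointing down, gripper open.
Joint ranges: [-2.76, 2.76], [-0.86, 1.69], [-1.03, 1.26], [-2.2, 2.34], [-1.47, 1.5], [-3.14, 3.14]. Speed limits (rad/s): [2.57, 2.57, 3.14, 3.14, 3.14, 3.14].

### API

Orientations are given as a unit quaternion [w, x, y, z].
In Python, from workcell import * gives the robot as it stands.
- The arm moves only by the tool step_arm, never from a script. Its argument "deltas" is a list of rows, each a list of 7 numbers: the shift along the world's x, y, z in mm, then the turn, a rotation vector about the world's x, y, z in degrees, then the gripper's target within -1 to 1 (fully open at 1, half-way at 0, shut at -1). A call has 1 to 5 rows; each row shifts and turns the commanded pose from where the row before left it; what a row does not reach is not made up. A row lasts 1/10 s, in which the tool goes at most 50 mm and 8.59 degrees, less where a joint would pass 70% of its speed; a pose out of reach is approached as far as the arm can. A call is refused whole if a number of a shift passes 50 or a number of a turn 8.59, either way. A call with a gripper value outside its range is refused whole. The fingers move at their own pace and stop on an object; "newtons" is the grip in N (left out, the last holds). Time passes only in rows, so rows that do not move let the fingers close. It gives the time, the measured TCP pose, the force, the opening and the grip force at its end, in the units of the state.
- get_state(): the state, without advancing time (a new reading comes with each control period).
- read_camera(name): name is "scene" or "top"; returns a dict with "image" (480x640x3 uint8, red, green, blue), "z_map" (480x640 float32, m along the optical axis (not along the pixel's ray), 0 where there is no reading), "K" (3x3 intrinsics, pixels), "world_from_camera" (4x4, takes a point from camera to world coordinates). Camera axes: x right, y down, z forward; pixel columns grow to the right and rows downward; lengths in m; the calibration is good to about 2 mm. A picture is of the moment at which its call begins.
- hand_in(): hands the job in; it is judged then, once.
The state is a dict: "clock": time; "joint_pos": joint angles; "qvel": joint speeds; "tau": joint torques, N m; "tcp_pos": TCP position; "orientation": TCP orientation; "wrist_force": force on the tool from outside, world axes, zero at the start; "ft_torque": the same for the moment, N m; "finger_gap": finger opening in m; "grip_force": force on a finger pad.
Only numpy, scipy, OpenCV 4.12 (cv2) and the standard library are available. Lean on these libraries where they do the work, as an engineer would, in place of code of your own. Each camera call takes 0.05 s, during which the arm holds its last target. There are 200 camera calls.

### The job

Draw the slide stage's sprung curved arm back by its red post until it stays open on its own. Then take the glass slide from its wooden rest and set it flat on the black seat, one long side along the two lugs of the fixed edge and one end up against the end stop. Finally bring the arm back over its centre so that it springs onto the slide and holds it square against the lugs; leave the dishes, the stopwatch and the beaker where they are.

Things in the scene. Friction and masses are not known exactly. Their poses are not given: they have to be found in the camera images.
- stage: the slide stage, fixed: grey base plate, 10 mm high, from x -97 to +53 and y -116 to +64 mm about its origin, which is on the bench straight below the place of the clamped slide's centre; z up. A black seat 22 (x) x 64 (y) mm, centred at x -2 mm, y 0, flat top 30 mm above the bench, carries the slide; it is narrower than the slide, so fingers can pass beside it
- edge_left (a point): fixed edge, first of two aluminium lugs, 10 (x) x 14 (y) mm, top 40 mm above the bench: this point is in the middle of its face towards the stage's -x, at its top; x +16, y +30 mm in the stage. The slide's long side goes against this face
- edge_right (a point): fixed edge, second lug, the same, at x +16, y -30 mm in the stage. The 46 mm gap between the two lugs is free for a finger
- end_stop (a point): end stop, an aluminium lug 14 (x) x 10 (y) mm, top 40 mm above the bench: this point is in the middle of its face towards the stage's -y, at its top; x +4, y +38 mm in the stage. The slide's short end goes against this face
- slide_home (a point): the point in the stage, 32.5 mm above the bench, where the centre of the slide lies when it is home against both lugs and the end stop; axes as the stage's, the slide's long side then lies along y
- clip_arm (a joint): angle of the sprung curved steel arm about its upright pivot (rad, growing counter-clockwise from above). 0: shut with no slide, as it starts; about 0.16: resting on the front (-x) long side of a slide that is home; 0.95: fully open, at its stop. Over-centre spring: below 0.5 it springs shut, above 0.5 it springs open and stays. Moving the post takes up to about 4 N
- clip_pivot (a point): the arm's pivot axis, 33 mm above the bench, at x -30, y -92 mm in the stage, with the stage's axes; a small spring strut sits beside it on +x. The arm is a 7 mm bar at the slide's height; shut, it runs from here towards +y, bowed out to -x, and ends in a round white pad, radius 5 mm, 69 mm from the pivot, that meets the slide 26 mm from the middle of its length
- clip_post (a point): on the axis of the red upright post on the arm, 11 mm in diameter, by which the arm is drawn; the point is 69 mm above the bench, the post's top is 85 mm above the bench. It stands 44 mm from the pivot axis; with the arm at 0 it lies at x -43, y -50 mm in the stage.
- slide_center (a point): centre of the loose glass slide (counting chamber) 32 (x) x 76 (y) x 5 mm (z), 30 g, clear with a blue label at one end and a white square on top; axes fixed in the slide, y along its length. Either end may go to the end stop. At the start it lies flat, its centre 26.5 mm above the bench, on the wooden rest.
- slide_rest: fixed wooden rest: foot 50 (x) x 90 (y) x 6 mm with a raised bar 20 (x) x 60 (y) mm whose top is 24 mm above the bench; origin on the bench under its middle. The slide lies along the bar and overhangs it by 6 mm on both long sides.
- dish_green: bystander: round petri dish, 67 mm across, 16 mm high, pale green; origin at its underside
- dish_tan: bystander: round petri dish, 67 mm across, 16 mm high, tan; origin at its underside
- timer: bystander: black stopwatch lying flat, 73 x 62 x 18 mm; origin at its underside
- small_beaker: bystander: small clear beaker, 49 mm across, 58 mm high; origin at its underside
Not all that is in view belongs to the job. Of the things shaped like the stage, the grey one is meant.

How it is judged:
By the outcome, as a careful person would: the job done as asked, in the order asked, and still so for the second after the job is handed in, with the robot touching nothing.
It also fails if it takes over 67 s, if anything falls off the work surface, if the arm or the gripper's body presses on something with over 40 N, if the wrist force passes 120 N, or if a joint passes its speed limit or range.

## Working session

There is one attempt and no reset: what is moved stays moved. The work goes in short steps, Python scripts to look and compute and a tool call to move; the robot and the scene stay as the last step left them, time stands still between calls to the robot, and variables do not carry over. Pictures are saved under pics/ and viewed, at most 10 in all, crops included, and the job is handed in when it is done.

Besides the shell and the picture viewer there is one more tool, called after "Call:" as name(argument=value, ...), one argument or row to a line, values as JSON. step_arm: Moves the arm, as the interface text tells. Its arguments: {"type":"object","properties":{"deltas":{"type":"array","items":{"type":"array","items":{"type":"number"}}},"newtons":{"type":"number"}},"required":["deltas"]}

```bash
mkdir -p pics; ls; python3 - <<'E'
from workcell import *
import cv2,numpy as np
for n in("scene","top"):
    r=read_camera(n); np.savez(f"{n}0.npz",**{k:r[k] for k in r})
    cv2.imwrite(f"pics/{n}0.png",r["image"][:,:,::-1]); print(n,r["K"].round(1).tolist(),r["world_from_camera"].round(3).tolist())
s=get_state();print(s)
E
```

```text
pics
scene [[588.2, 0.0, 316.9], [0.0, 588.2, 239.0], [0.0, 0.0, 1.0]] [[0.792, -0.417, 0.445, -0.293], [-0.61, -0.54, 0.58, -0.996], [-0.001, -0.731, -0.683, 1.284], [0.0, 0.0, 0.0, 1.0]]
top [[583.2, 0.0, 316.8], [0.0, 583.2, 237.2], [0.0, 0.0, 1.0]] [[-0.029, -0.994, 0.104, 0.304], [-0.999, 0.031, 0.018, 0.006], [-0.021, -0.103, -0.994, 1.503], [0.0, 0.0, 0.0, 1.0]]
{'clock': 0.1, 'joint_pos': array([-1.47661463e+00,  3.13918923e-01,  4.51060490e-02,  1.30358678e+00,
        7.62100601e-06,  1.43124194e+00]), 'qvel': array([ 0.00020771, -0.0010162 ,  0.00190871,  0.00067736, -0.00144405,
       -0.00017792]), 'tau': array([ 3.19833976e-03, -4.81722379e+01,  2.99245763e+01,  1.26657769e-02,
       -1.42910671e-04, -2.94165204e-06]), 'tcp_pos': array([ 0.13315422, -0.55891543,  0.23050716]), 'orientation': array([-8.01372202e-04,  9.93178381e-01,  1.16602146e-01,  2.19948087e-05]), 'wrist_force': array([-0.10510006, -0.84268469,  0.07013745]), 'ft_torque': array([-0.00960576,  0.02082375, -0.00950861]), 'grip_force': 0.0, 'finger_gap': 0.08553191521356945}
```

View pics/top0.png

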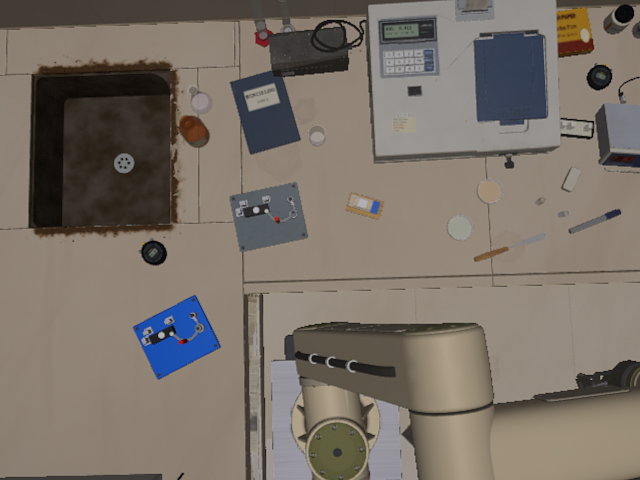

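View pics/scene0.png

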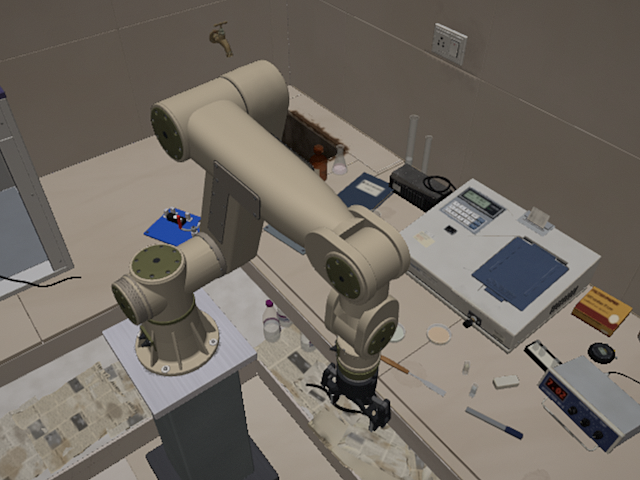

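Top view: grey stage at about (268,216) and its arm's red post near (277,220). The slide is on its rest at (365,206), label to the right. The blue decoy stage is at (177,336), and the scene camera's view of the stage is blocked by the arm. I'll zoom in on the work area next.

```bash
cat > h.py <<'E'
import numpy as np,cv2
def ray(r,uv,z):
    K,T=r["K"],r["world_from_camera"]
    d=T[:3,:3]@np.linalg.solve(K,np.array([uv[0],uv[1],1.]));o=T[:3,3]
    return (o+d*(z-o[2])/d[2])[:2]
def pix(r,p):
    K,T=r["K"],r["world_from_camera"]
    c=K@(T[:3,:3].T@(np.array(p)-T[:3,3]));return c[:2]/c[2]
E
python3 - <<'E'
import numpy as np,cv2
from h import *
r=dict(np.load("top0.npz"));im=r["image"]
c=im[175:257,225:395];cv2.imwrite("pics/c1.png",cv2.resize(c[:,:,::-1],None,fx=4.7,fy=4.7,interpolation=cv2.INTER_CUBIC))
hsv=cv2.cvtColor(im,cv2.COLOR_RGB2HSV)
print(hsv[240,262],hsv[190,270],hsv[206,350],hsv[206,375],hsv[220,277])
# stage plate: low saturation bluish grey
m=np.zeros(im.shape[:2],np.uint8); roi=(slice(170,262),slice(220,315))
b=im.astype(int); mm=((b[:,:,2]-b[:,:,0])>-3).astype(np.uint8)*255; m[roi]=mm[roi]
m=cv2.morphologyEx(m,cv2.MORPH_CLOSE,np.ones((9,9)))
cs,_=cv2.findContours(m,0,1);k=max(cs,key=cv2.contourArea);R=cv2.minAreaRect(k);print(R)
for p in cv2.boxPoints(R): print(p, ray(r,p,.01).round(4))
# red post
red=((hsv[:,:,0]<6)|(hsv[:,:,0]>174))&(hsv[:,:,1]>150)&(hsv[:,:,2]>80)
q=np.argwhere(red[170:262,220:315]);u=q.mean(0)[::-1]+[220,170];print("red",u,len(q),ray(r,u,.08))
print("zmap", r["z_map"][216,268])
# slide rest orange and blue label
for nm,lo,hi,z in(("blue",(105,120,60),(125,255,255),.029),("wood",(8,90,80),(28,255,255),.01)):
    m=np.zeros(im.shape[:2],np.uint8);m[185:225,335:395]=cv2.inRange(hsv,lo,hi)[185:225,335:395]
    cs,_=cv2.findContours(m,0,1);k=np.vstack([c for c in cs if len(c)>2]);R=cv2.minAreaRect(k);print(nm,R,ray(r,R[0],z));print([ray(r,p,z).round(4).tolist() for p in cv2.boxPoints(R)])
E
```

```text
[104  33  99] [104  28 102] [ 19  82 140] [111 173 165] [  2 204 130]
((268.0247802734375, 216.67674255371094), (56.823463439941406, 68.62457275390625), 78.43986511230469)
[228.71492 195.71739] [0.5752 0.2586]
[295.94745 181.96529] [0.6058 0.0827]
[307.33466 237.6361 ] [0.4593 0.057 ]
[240.10211 251.3882 ] [0.429  0.2311]
red [276.13333333 218.46666667] 15 [0.50188294 0.13025674]
zmap 1.5081861
blue ((374.7358093261719, 206.92453002929688), (6.043863773345947, 11.538285255432129), 15.945395469665527) [ 0.5306956  -0.11776175]
[[0.5189, -0.1059], [0.5473, -0.115], [0.5425, -0.1297], [0.5142, -0.1205]]
wood ((364.3499755859375, 205.5500030517578), (34.292964935302734, 18.94445037841797), 15.255120277404785) [ 0.53806088 -0.09271002]
[[0.5276, -0.0432], [0.575, -0.0577], [0.5486, -0.1423], [0.5014, -0.1275]]
```

View pics/c1.png

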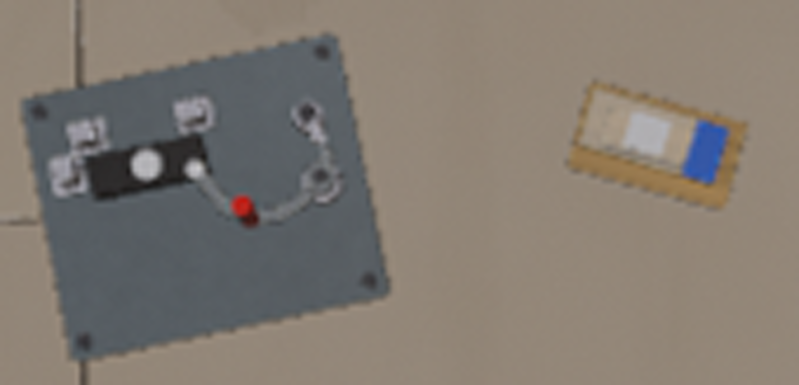

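The crop shows the stage with lugs up and left (stage +x is image-up, +y is image-left), the end stop at (68,175), the pivot at (322,180) and the red post at (243,207). The slide spans about (592..728) with its label at the right end. Next I'll refine these poses with the depth map.

```bash
python3 - <<'E'
import numpy as np,cv2
from h import *
import workcell; print("go",workcell.grasp_offset if hasattr(workcell,"grasp_offset") else dir(workcell))
r=dict(np.load("top0.npz"));z=r["z_map"];K=r["K"];T=r["world_from_camera"]
v,u=np.mgrid[:480,:640];P=np.stack([(u-K[0,2])/K[0,0]*z,(v-K[1,2])/K[1,1]*z,z],-1)@T[:3,:3].T+T[:3,3]
H=P[:,:,2]
print((H[196:216:2,346:384:2]*1000).round().astype(int))
def fit(m,off=(0,0)):
    m=m.astype(np.uint8)*255
    cs,_=cv2.findContours(m,0,1);k=max(cs,key=cv2.contourArea);
    return m
def rep(nm,box,lo,hi,zt):
    m=np.zeros(z.shape,bool);b=(slice(*box[0]),slice(*box[1]));m[b]=((H>lo)&(H<hi))[b]
    q=np.argwhere(m)[:,::-1].astype(float); c=q.mean(0)
    w=np.array([ray(r,p,zt) for p in q]); R=cv2.minAreaRect((w*1000).astype(np.float32)); print(nm,len(q),ray(r,c,zt).round(4),R,)
rep("slide",((188,222),(338,392)),.018,.040,.029)
rep("foot",((188,222),(338,392)),.003,.040,.006)
rep("plate",((170,262),(220,315)),.005,.1,.01)
rep("lug/seat",((170,262),(220,315)),.024,.05,.035)
np.set_printoptions(linewidth=250);print((H[190:224,230:306:1]*1000).round().astype(int)[::2,::2])
E
```

```text
go 0.0187
[[  -2   -2    8   28   32   23   30    1 1503    6    2    3   -5    6
   -12   -3    3   -3    6]
 [  -2   -1   29   28   29   27   36   38   29   31   14   14   14    6
     2    2    2    2    7]
 [   3    5   28   32   25   34   34   32   28   34   29   30   26   28
     9   10   12   -2    0]
 [  -4   10   21   27   28   33   27   24   27   33   32   30   28   24
    25   31   32    3    8]
 [   0   28   33   31   30   28   27   29   25   28   27   29   31   33
    29   29   36   14    1]
 [  -1   -1   27   28   32   31   27   26   26   29   36   33   31   34
    26   32   27    5    7]
 [   0    4    7    1   -3   25   37   35   30   28   27   33   28   26
    27   30    2    6    2]
 [   6    7    6    5    5   13    9   11   18   27   28   29   29   29
    33   26    7    5   -5]
 [   2    2    2    6    4    7    4    5    4    9   14   11   26   27
    27   34    9    9    4]
 [   0    2    2    3   -1    4    2    0    4    5    6    5    5    3
    11    4   10    3   -1]]
slide 374 [ 0.5395 -0.0892] ((539.4959106445312, -89.10797119140625), (75.8916015625, 32.
[... 2998 characters left out ...]
  11    4   11   10   13   12   37   14    9   12   13   10    8   12    8    6   44   33   28   23    6   14   12   -5]
 [  -5    4    9    9    9   16   15   11    6   17    9    9   11   10   10   13    4   12    6    9   40   38   89   83   72    7    9   14   37   33   12   18   14    9    7   12    9    4]
 [  -4   -4   11    5    5   11    8    5   10   13    7    5   12   14    9    5    4   12   13    6   12   34   37   92   77   35   37   42   39   15    7 1503    9    9    8    6    7   -1]
 [  -2  -10    9    7   10   11   13    7   10   12    7   13    3    8   13   14    6   11    9   11   12    5    5   61   54   35    8   17   12   12   14   13   12    6   10   14   11    6]]
```

```bash
python3 - <<'E'
import numpy as np,cv2
from h import *
r=dict(np.load("top0.npz"));im=r["image"];z=r["z_map"];K=r["K"];T=r["world_from_camera"]
v,u=np.mgrid[:480,:640];P=np.stack([(u-K[0,2])/K[0,0]*z,(v-K[1,2])/K[1,1]*z,z],-1)@T[:3,:3].T+T[:3,3];H=P[:,:,2]
def pca(m,zt):
    n,l,s,_=cv2.connectedComponentsWithStats(m.astype(np.uint8));i=1+s[1:,4].argmax()
    w=np.array([ray(r,p[::-1],zt) for p in np.argwhere(l==i).astype(float)]);e,V=np.linalg.eigh(np.cov(w.T));a=np.degrees(np.arctan2(*V[::-1,1]))%180
    return w.mean(0).round(4),a.round(2),np.sqrt(12*e).round(4)
b=np.zeros(z.shape,bool);b[188:222,338:392]=1
Hm=cv2.medianBlur(H.astype(np.float32),3)
print("slide",pca(b&(Hm>.018)&(Hm<.04),.029))
s=np.zeros(z.shape,bool);s[170:262,220:315]=1
I=im.astype(int);m=(s&((I[:,:,2]-I[:,:,0])>-3)).astype(np.uint8)
m=cv2.morphologyEx(m,3,np.ones((5,5)));cs,_=cv2.findContours(m,0,1);h=cv2.convexHull(max(cs,key=cv2.contourArea));f=np.zeros(z.shape,np.uint8);cv2.fillPoly(f,[h],1)
c,a,e=pca(f>0,.01);print("plate",c,a,e)
blk=s&(I.max(2)<60);blk=cv2.morphologyEx(blk.astype(np.uint8),3,np.ones((7,7)))
print("seat",pca(blk>0,.03))
t=np.radians(a-90);R=np.array([[np.cos(t),-np.sin(t)],[np.sin(t),np.cos(t)]])
o=c+R@[.022,.026];print("origin plate",o,"seat expects",o+R@[-.002,0],"post",o+R@[-.043,-.05])
E
```

```text
slide (array([ 0.5396, -0.0891]), np.float64(70.81), array([0.0323, 0.0758]))
plate [0.5172 0.1573] 100.36 [0.15   0.1794]
seat (array([0.532 , 0.1863]), np.float64(100.11), array([0.0241, 0.0632]))
origin plate [0.5341657  0.18683244] seat expects [0.5321983  0.18647278] post [0.50085834 0.12991478]
```

Call:
step_arm(
  deltas=[
    [36,39,0,0,0,7.27,-0.3],
    [36,39,0,0,0,7.27,-0.3],
    [36,39,0,0,0,7.27,-0.3],
    [36,39,0,0,0,7.27,-0.3],
    [36,39,0,0,0,7.27,-0.3],
  ],
  newtons=20,
)

```text
clock: 0.6
tcp_pos: [0.3036, -0.3739, 0.231]
orientation: [-0.0, 0.906, 0.423, 0.0]
wrist_force: [-0.4, -0.6, 0.7]
finger_gap: 0.0296
grip_force: 0.0
```

Call:
step_arm(
  deltas=[
    [36,39,0,0,0,7.27,-0.3],
    [36,39,0,0,0,7.27,-0.3],
    [36,39,0,0,0,7.27,-0.3],
    [8,38,-8,0,0,7.27,-0.3],
    [8,38,-8,0,0,7.27,-0.3],
  ],
)

```text
clock: 1.1
tcp_pos: [0.4212, -0.1877, 0.2148]
orientation: [-0.0, 0.729, 0.685, 0.0]
wrist_force: [-0.4, -0.6, -0.7]
finger_gap: 0.0298
grip_force: 0.0
```

Call:
step_arm(
  deltas=[
    [8,38,-8,0,0,7.27,-0.3],
    [8,38,-8,0,0,7.27,-0.3],
    [8,38,-8,0,0,7.27,-0.3],
    [8,38,-8,0,0,7.27,-0.3],
    [8,38,-8,0,0,7.27,-0.3],
  ],
)

```text
clock: 1.6
tcp_pos: [0.4603, 0.0022, 0.1748]
orientation: [-0.0, 0.479, 0.878, -0.0]
wrist_force: [0.9, 0.5, -0.7]
finger_gap: 0.0299
grip_force: 0.0
```

Call:
step_arm(
  deltas=[
    [8,38,-8,0,0,7.27,-0.3],
    [8,38,-8,0,0,7.27,-0.3],
    [8,38,-8,0,0,7.27,-0.3],
    [0,0,0,0,0,0,-0.3],
  ],
)

```text
clock: 2.0
tcp_pos: [0.484, 0.1183, 0.1499]
orientation: [-0.001, 0.303, 0.953, 0.0]
wrist_force: [-0.2, 1.0, -0.4]
finger_gap: 0.0299
grip_force: 0.0
```

Call:
step_arm(
  deltas=[
    [17,12,-20,0,0,0,-0.3],
    [0,0,-26,0,0,0,-0.3],
    [0,0,-26,0,0,0,-0.3],
    [0,0,-26,0,0,0,-0.3],
    [0,0,0,0,0,0,-0.3],
  ],
)

```text
clock: 2.5
tcp_pos: [0.4982, 0.1257, 0.05]
orientation: [-0.003, 0.307, 0.952, -0.002]
wrist_force: [-0.3, -0.3, 0.1]
finger_gap: 0.03
grip_force: 0.0
```

Call:
step_arm(
  deltas=[
    [-6,-4,0,0,0,0,-0.3],
    [-5,-4,0,0,0,0,-0.3],
    [-4,-5,0,0,0,0,-0.3],
    [-4,-5,0,0,0,0,-0.3],
    [-3,-5,0,0,0,0,-0.3],
  ],
)

```text
clock: 3.0
tcp_pos: [0.4798, 0.1031, 0.0548]
orientation: [0.001, 0.307, 0.952, 0.0]
wrist_force: [0.0, 0.8, 0.6]
finger_gap: 0.0299
grip_force: 0.3
```

Call:
step_arm(
  deltas=[
    [-3,-5,0,0,0,0,-0.3],
    [-2,-5,0,0,0,0,-0.3],
    [0,0,0,0,0,0,-0.3],
  ],
)

```text
clock: 3.3
tcp_pos: [0.4743, 0.0926, 0.0535]
orientation: [0.0, 0.307, 0.952, -0.0]
wrist_force: [0.0, -0.7, 0.4]
finger_gap: 0.0298
grip_force: 0.0
```

```bash
cat > look.py <<'E'
from workcell import *
import cv2,numpy as np,sys
from h import *
n=sys.argv[1];r=read_camera("top");np.savez(f"{n}.npz",**r);im=r["image"]
hsv=cv2.cvtColor(im,cv2.COLOR_RGB2HSV)
red=((hsv[:,:,0]<6)|(hsv[:,:,0]>174))&(hsv[:,:,1]>150)&(hsv[:,:,2]>60)
q=np.argwhere(red[170:262,220:315]);
if len(q):
    w=ray(r,q.mean(0)[::-1]+[220,170],.08);d=w-[.5209,.0908];print("red",len(q),w.round(4),"q",np.arctan2(d[1],d[0])-np.radians(117.4))
cv2.imwrite(f"pics/{n}.png",cv2.resize(im[165:265,220:400,::-1],None,fx=4.4,fy=4.4,interpolation=cv2.INTER_CUBIC))
print(get_state()["tcp_pos"].round(4),get_state()["wrist_force"].round(1))
E
python3 look.py t1
```

```text
[0.4745 0.0929 0.0535] [-1.   0.6  0.5]
```

Call:
step_arm(
  deltas=[
    [0,0,35,0,0,0,-0.3],
    [0,0,35,0,0,0,0.0],
    [0,-15,20,0,0,-7.39,0.4],
    [5,-20,0,0,0,-7.39,0.4],
    [8,-20,0,0,0,-7.39,0.4],
  ],
)

```text
clock: 3.85
tcp_pos: [0.4882, 0.0381, 0.1444]
orientation: [0.001, 0.486, 0.874, 0.0]
wrist_force: [0.0, -0.8, -0.5]
finger_gap: 0.0598
grip_force: 0.0
```

Call:
step_arm(
  deltas=[
    [8,-20,0,0,0,-7.39,0.4],
    [8,-20,0,0,0,-7.39,0.4],
    [9,-20,0,0,0,-7.39,0.4],
    [9,-20,0,0,0,-7.39,0.4],
    [9,-20,0,0,0,-7.39,0.4],
  ],
)

```text
clock: 4.35
tcp_pos: [0.5309, -0.0624, 0.1432]
orientation: [0.0, 0.738, 0.674, -0.0]
wrist_force: [0.2, -0.4, -0.1]
finger_gap: 0.0597
grip_force: 0.0
```

Call:
step_arm(
  deltas=[
    [9,-20,0,0,0,-7.39,0.4],
    [0,-7,0,0,0,-7.39,0.4],
    [0,0,0,0,0,0,0.4],
  ],
)

```text
clock: 4.65
tcp_pos: [0.5398, -0.0896, 0.143]
orientation: [0.0, 0.818, 0.575, -0.0]
wrist_force: [0.2, 0.3, -0.1]
finger_gap: 0.0599
grip_force: 0.0
```

```bash
python3 look.py t2
```

```text
red 17 [0.4774 0.0965] q 0.9632945382944116
[ 0.5395 -0.0888  0.143 ] [ 0.1 -0.1  0.7]
```

Call:
step_arm(
  deltas=[
    [0,0,-40,0,0,0.6,0.4],
    [0,0,-40,0,0,0,0.4],
    [0,0,-30,0,0,0,0.4],
    [0,0,-23,0,0,0,0.4],
    [0,0,0,0,0,0,0.4],
  ],
)

```text
clock: 5.2
tcp_pos: [0.5363, -0.0867, 0.0071]
orientation: [-0.003, 0.813, 0.582, -0.002]
wrist_force: [0.2, 0.2, -0.7]
finger_gap: 0.0598
grip_force: 0.0
```

Call:
step_arm(
  deltas=[
    [0,0,0,0,0,0,0.1],
    [0,0,0,0,0,0,-0.1],
    [0,0,0,0,0,0,-0.5],
    [0,0,0,0,0,0,-0.5],
    [0,0,0,0,0,0,-0.5],
  ],
  newtons=25,
)

```text
clock: 5.7
tcp_pos: [0.541, -0.0887, 0.0122]
orientation: [0.001, 0.814, 0.581, 0.001]
wrist_force: [0.1, 0.9, 7.1]
finger_gap: 0.0309
grip_force: 25.2
```

Call:
step_arm(
  deltas=[
    [0,0,15,0,0,0,-0.5],
    [0,0,25,0,0,0,-0.5],
    [0,5,30,0,0,0,-0.5],
    [-1,20,20,0,0,3.65,-0.5],
    [-1,30,0,0,0,3.65,-0.5],
  ],
)

```text
clock: 6.2
tcp_pos: [0.5404, -0.0347, 0.1043]
orientation: [0.003, 0.776, 0.631, 0.002]
wrist_force: [1.3, -0.2, 0.3]
finger_gap: 0.0311
grip_force: 25.1
```

Call:
step_arm(
  deltas=[
    [-1,33,0,0,0,3.65,-0.5],
    [-1,33,0,0,0,3.65,-0.5],
    [-1,33,0,0,0,3.65,-0.5],
    [-1,33,0,0,0,3.65,-0.5],
    [-1,33,0,0,0,3.65,-0.5],
  ],
)

```text
clock: 6.7
tcp_pos: [0.5325, 0.1328, 0.101]
orientation: [0.0, 0.665, 0.747, 0.0]
wrist_force: [0.4, -0.6, -0.2]
finger_gap: 0.0312
grip_force: 25.1
```

Call:
step_arm(
  deltas=[
    [-1,30,0,0,0,3.65,-0.5],
    [0,16,0,0,0,0,-0.5],
    [0,5,0,0,0,0,-0.5],
    [0,0,0,0,0,0,-0.5],
  ],
)

```text
clock: 7.1
tcp_pos: [0.5316, 0.1825, 0.1004]
orientation: [0.0, 0.642, 0.767, -0.0]
wrist_force: [0.5, 0.7, -0.2]
finger_gap: 0.0313
grip_force: 25.1
```

```bash
python3 look.py t3; python3 -c "
from workcell import *
s=get_state();q=s['orientation'];import numpy as np;print(2*np.degrees(np.arctan2(q[2],q[1]))-90,s['finger_gap'],s['grip_force'])"
```

```text
red 17 [0.4774 0.0965] q 0.9632945382944116
[0.5316 0.1819 0.1003] [-0.4 -0.2  0.2]
10.095583924044163 0.031162343770245734 25.051736533641815
```

View pics/t3.png

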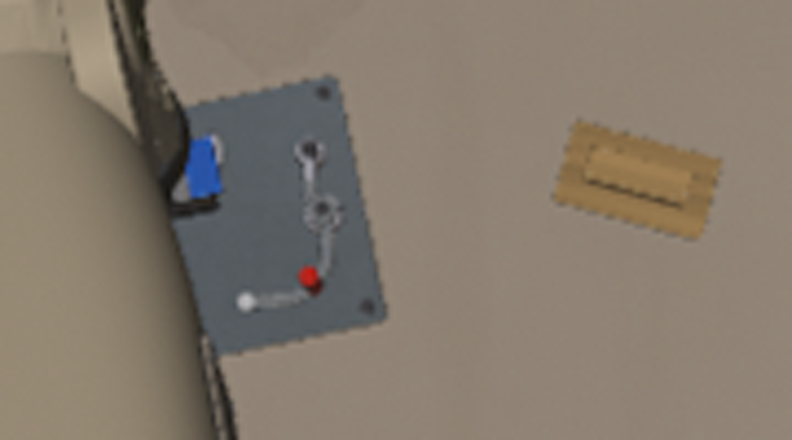

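The crop shows the arm open (red post at (308,278), pad at (245,300)), the rest empty, and the slide held with its label at (205,168). I'll check the slide's position in the hand from the label.

```bash
python3 - <<'E'
import numpy as np,cv2
from h import *
for n,z,b in(("top0",.029,(185,225,335,395)),("t3",.117,(185,225,250,290))):
    r=dict(np.load(n+".npz"));m=cv2.inRange(cv2.cvtColor(r["image"],cv2.COLOR_RGB2HSV),(105,140,60),(125,255,255))[b[0]:b[1],b[2]:b[3]]
    q=np.argwhere(m>0).astype(float)[:,::-1]+[b[2],b[0]];w=np.array([ray(r,p,z) for p in q]);print(n,len(q),w.mean(0).round(4))
E
```

```text
top0 69 [ 0.5307 -0.1176]
t3 82 [0.5349 0.1518]
```

Call:
step_arm(
  deltas=[
    [0,0,-30,0,0,0,-0.5],
    [0,0,-25,0,0,0,-0.5],
    [0,0,-15,0,0,0,-0.5],
    [0,0,-5,0,0,0,-0.5],
    [0,0,0,0,0,0,-0.5],
  ],
)

```text
clock: 7.65
tcp_pos: [0.5312, 0.1813, 0.0248]
orientation: [-0.0, 0.643, 0.766, -0.001]
wrist_force: [-0.3, 0.6, -0.6]
finger_gap: 0.0314
grip_force: 25.0
```

Call:
step_arm(
  deltas=[
    [0,0,-2,0,0,0,-0.5],
    [0,0,-2,0,0,0,-0.5],
    [0,0,0,0,0,0,-0.5],
  ],
)

```text
clock: 7.95
tcp_pos: [0.5319, 0.1825, 0.0218]
orientation: [0.0, 0.642, 0.767, 0.0]
wrist_force: [0.3, 1.1, -0.7]
finger_gap: 0.0312
grip_force: 25.1
```

Call:
step_arm(
  deltas=[
    [0,0,-2,0,0,0,-0.5],
    [0,0,-1,0,0,0,-0.5],
    [0,0,0,0,0,0,-0.5],
  ],
)

```text
clock: 8.25
tcp_pos: [0.5315, 0.1826, 0.0183]
orientation: [0.0, 0.642, 0.767, 0.0]
wrist_force: [-0.1, -0.2, -0.4]
finger_gap: 0.0313
grip_force: 25.1
```

Call:
step_arm(
  deltas=[
    [0,0,-1,0,0,0,-0.5],
    [0,0,0,0,0,0,-0.5],
  ],
)

```text
clock: 8.45
tcp_pos: [0.5315, 0.1826, 0.0182]
orientation: [0.0, 0.642, 0.767, 0.0]
wrist_force: [-2.1, -0.5, 7.2]
finger_gap: 0.0318
grip_force: 25.6
```

Call:
step_arm(
  deltas=[
    [0,0,0.7,0,0,0,-0.5],
    [-0.3,1.5,0,0,0,0,-0.5],
    [-0.2,1,0,0,0,0,-0.5],
    [0,0,0,0,0,0,-0.5],
  ],
)

```text
clock: 8.85
tcp_pos: [0.5314, 0.185, 0.0182]
orientation: [0.0, 0.642, 0.767, 0.0]
wrist_force: [-0.5, -0.9, 3.3]
finger_gap: 0.031
grip_force: 25.3
```

Call:
step_arm(
  deltas=[
    [-0.2,1,0,0,0,0,-0.5],
    [0,0,0,0,0,0,-0.5],
  ],
)

```text
clock: 9.05
tcp_pos: [0.5312, 0.186, 0.0182]
orientation: [0.0, 0.642, 0.767, 0.0]
wrist_force: [-0.1, -1.6, 3.2]
finger_gap: 0.0314
grip_force: 25.4
```

Call:
step_arm(
  deltas=[
    [-0.2,1,0,0,0,0,-0.5],
    [0,0,0,0,0,0,-0.5],
  ],
)

```text
clock: 9.25
tcp_pos: [0.5309, 0.187, 0.0182]
orientation: [0.0, 0.642, 0.767, 0.0]
wrist_force: [-0.5, -1.9, 3.4]
finger_gap: 0.0315
grip_force: 25.4
```

Next, keep going along +y in small steps until the end stop pushes back.

Call:
step_arm(
  deltas=[
    [-0.2,1,0,0,0,0,-0.5],
    [0,0,0,0,0,0,-0.5],
  ],
)

```text
clock: 9.45
tcp_pos: [0.5309, 0.1874, 0.0182]
orientation: [0.001, 0.642, 0.767, -0.0]
wrist_force: [1.4, -5.0, 3.8]
finger_gap: 0.0315
grip_force: 25.4
```

Call:
step_arm(
  deltas=[
    [-0.1,0.7,0,0,0,0,-0.5],
    [0,0,0,0,0,0,-0.5],
  ],
)

```text
clock: 9.65
tcp_pos: [0.5308, 0.1874, 0.0182]
orientation: [0.001, 0.642, 0.767, -0.001]
wrist_force: [0.8, -7.8, 4.3]
finger_gap: 0.0311
grip_force: 25.5
```

Call:
step_arm(
  deltas=[
    [1,0.2,0,0,0,0,-0.5],
    [1,0.2,0,0,0,0,-0.5],
    [0,0,0,0,0,0,-0.5],
  ],
)

```text
clock: 9.95
tcp_pos: [0.5308, 0.1874, 0.0182]
orientation: [0.0, 0.642, 0.767, -0.002]
wrist_force: [-3.1, -8.1, 9.8]
finger_gap: 0.0313
grip_force: 25.9
```

Call:
step_arm(
  deltas=[
    [1,0.2,0,0,0,0,-0.5],
    [0,0,0,0,0,0,-0.5],
  ],
)

```text
clock: 10.15
tcp_pos: [0.5309, 0.1875, 0.0182]
orientation: [-0.0, 0.642, 0.767, -0.003]
wrist_force: [-6.6, -8.2, 12.0]
finger_gap: 0.0313
grip_force: 26.1
```

Call:
step_arm(
  deltas=[
    [0.8,0.1,0,0,0,0,-0.5],
    [0,0,0,0,0,0,-0.5],
  ],
)

```text
clock: 10.35
tcp_pos: [0.5308, 0.1874, 0.0182]
orientation: [-0.001, 0.642, 0.767, -0.003]
wrist_force: [-8.9, -9.2, 14.3]
finger_gap: 0.0315
grip_force: 26.3
```

```bash
python3 - <<'E'
from workcell import *
import cv2,numpy as np
from h import *
out=[]
for n in("top","scene"):
    r=read_camera(n);np.savez(f"{n}_p.npz",**r)
    u,v=pix(r,(.5341,.1867,.035)).astype(int);s=40 if n=="top" else 50
    v=max(v,s);c=r["image"][v-s:v+s,u-s:u+s,::-1];out.append(cv2.resize(c,(400,400),interpolation=cv2.INTER_CUBIC))
    print(n,u,v)
cv2.imwrite("pics/p1.png",np.hstack(out))
E
```

```text
top 255 209
scene 297 217
```

View pics/p1.png

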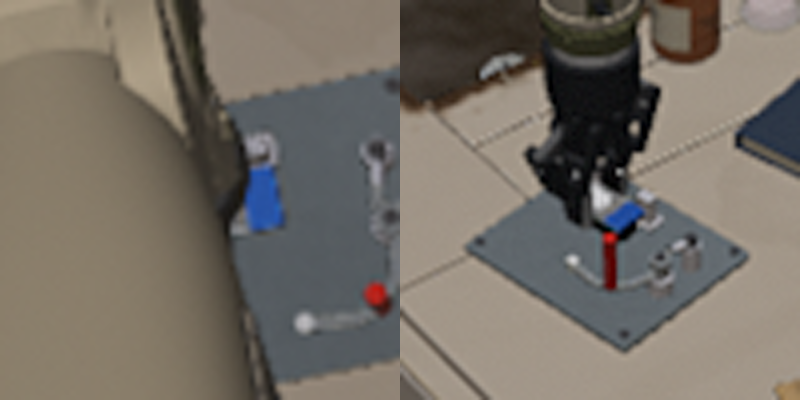

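The slide's label at (265,195) in the left half sits right against the lug at (262,150), so the slide has reached the lugs. I'll unload, open slightly, then press the front side with the flat finger to square it.

Call:
step_arm(
  deltas=[
    [-3,-1,0,0,0,0,-0.5],
    [0,0,0.5,0,0,0,0.05],
    [0,0,0,0,0,0,0.05],
    [0,0,0,0,0,0,0.05],
  ],
)

```text
clock: 10.85
tcp_pos: [0.5306, 0.1889, 0.0181]
orientation: [-0.001, 0.642, 0.767, -0.0]
wrist_force: [0.3, -0.1, 0.1]
finger_gap: 0.045
grip_force: 0.0
```

Call:
step_arm(
  deltas=[
    [2,0.4,0,0,0,0,0.05],
    [2,0.4,0,0,0,0,0.05],
    [1,0.2,0,0,0,0,0.05],
    [0,0,0,0,0,0,0.05],
  ],
)

```text
clock: 11.25
tcp_pos: [0.5364, 0.1895, 0.0185]
orientation: [0.0, 0.642, 0.767, 0.0]
wrist_force: [-0.6, -0.1, 0.4]
finger_gap: 0.0448
grip_force: 0.0
```

Call:
step_arm(
  deltas=[
    [1,0.2,0,0,0,0,0.05],
    [0.5,0.1,0,0,0,0,0.05],
    [0,0,0,0,0,0,0.05],
  ],
)

```text
clock: 11.55
tcp_pos: [0.5377, 0.1897, 0.0185]
orientation: [0.0, 0.642, 0.767, 0.0]
wrist_force: [0.4, -0.0, 0.2]
finger_gap: 0.0447
grip_force: 0.0
```

Call:
step_arm(
  deltas=[
    [1,0.2,0,0,0,0,0.05],
    [0,0,0,0,0,0,0.05],
  ],
)

```text
clock: 11.75
tcp_pos: [0.5387, 0.1899, 0.0185]
orientation: [0.0, 0.642, 0.767, 0.0]
wrist_force: [0.2, 0.1, -0.1]
finger_gap: 0.0448
grip_force: 0.0
```

Call:
step_arm(
  deltas=[
    [1,0.2,0,0,0,0,0.05],
    [0,0,0,0,0,0,0.05],
  ],
)

```text
clock: 11.95
tcp_pos: [0.5398, 0.1901, 0.0186]
orientation: [0.0, 0.642, 0.767, 0.0]
wrist_force: [0.1, -0.5, 0.4]
finger_gap: 0.0451
grip_force: 0.0
```

Call:
step_arm(
  deltas=[
    [1,0.2,0,0,0,0,0.05],
    [0,0,0,0,0,0,0.05],
  ],
)

```text
clock: 12.15
tcp_pos: [0.5408, 0.1903, 0.0186]
orientation: [0.0, 0.642, 0.767, 0.0]
wrist_force: [-0.3, 0.5, -0.3]
finger_gap: 0.0445
grip_force: 0.0
```

Call:
step_arm(
  deltas=[
    [1,0.2,0,0,0,0,0.05],
    [0,0,0,0,0,0,0.05],
  ],
)

```text
clock: 12.35
tcp_pos: [0.5418, 0.1905, 0.0185]
orientation: [0.0, 0.642, 0.767, 0.0]
wrist_force: [0.2, 0.8, -0.3]
finger_gap: 0.0451
grip_force: 0.0
```

Call:
step_arm(
  deltas=[
    [1,0.2,0,0,0,0,0.05],
    [0,0,0,0,0,0,0.05],
  ],
)

```text
clock: 12.55
tcp_pos: [0.542, 0.1906, 0.0184]
orientation: [-0.0, 0.642, 0.767, -0.001]
wrist_force: [-2.9, -1.6, 2.0]
finger_gap: 0.0447
grip_force: 1.3
```

Call:
step_arm(
  deltas=[
    [1,0.2,0,0,0,0,0.05],
    [0,0,0,0,0,0,0.05],
    [-6,-1,0,0,0,0,0.05],
    [-1,0,2,0,0,0,0.05],
  ],
)

```text
clock: 12.95
tcp_pos: [0.5363, 0.1899, 0.0203]
orientation: [0.0, 0.642, 0.767, 0.0]
wrist_force: [-0.1, 0.7, 0.0]
finger_gap: 0.0447
grip_force: 0.0
```

Call:
step_arm(
  deltas=[
    [0,0,15,0,0,0,0.05],
    [0,0,35,0,0,0,0.05],
    [0,-10,45,0,0,0,0.05],
    [0,-45,0,0,0,0,0.05],
    [0,-45,0,0,0,0,0.05],
  ],
)

```text
clock: 13.45
tcp_pos: [0.5388, 0.0898, 0.118]
orientation: [0.002, 0.641, 0.768, 0.002]
wrist_force: [0.3, -0.2, -0.4]
finger_gap: 0.0447
grip_force: 0.0
```

Call:
step_arm(
  deltas=[
    [0,-45,0,0,0,0,0.05],
    [0,-45,0,0,0,0,0.05],
    [0,-45,0,0,0,0,0.05],
    [0,0,0,0,0,0,0.05],
  ],
)

```text
clock: 13.85
tcp_pos: [0.5377, -0.0503, 0.1161]
orientation: [0.002, 0.644, 0.765, 0.0]
wrist_force: [0.2, 0.7, 0.7]
finger_gap: 0.0448
grip_force: 0.0
```

```bash
cat > look2.py <<'E'
from workcell import *
import cv2,numpy as np,sys
from h import *
n=sys.argv[1];out=[]
o=np.array([.5341,.1867]);t=np.radians(10.2);R=np.array([[np.cos(t),-np.sin(t)],[np.sin(t),np.cos(t)]])
for c,s in(("top",27),("scene",45)):
    r=read_camera(c);np.savez(f"{n}_{c}.npz",**r)
    u,v=pix(r,(.5341,.1867,.035)).astype(int)
    k=400/(2*s);g=cv2.resize(r["image"][v-s:v+s,u-s:u+s,::-1],(400,400),interpolation=cv2.INTER_CUBIC)
    if c=="top":
        hsv=cv2.cvtColor(r["image"],cv2.COLOR_RGB2HSV);m=cv2.inRange(hsv,(105,140,60),(125,255,255))[175:260,220:310]
        q=np.argwhere(m>0)[:,::-1].astype(float)+[220,175]
        w=(np.array([ray(r,p,.035) for p in q])-o)@R*1000;print("label stage",len(q),w.mean(0).round(1),w.min(0).round(1),w.max(0).round(1))
    out.append(g)
cv2.imwrite(f"pics/{n}.png",np.hstack(out))
E
python3 look2.py v1
```

```text
label stage 78 [  1.4 -29.6] [-14.2 -37.7] [ 16.6 -21.6]
```

View pics/v1.png

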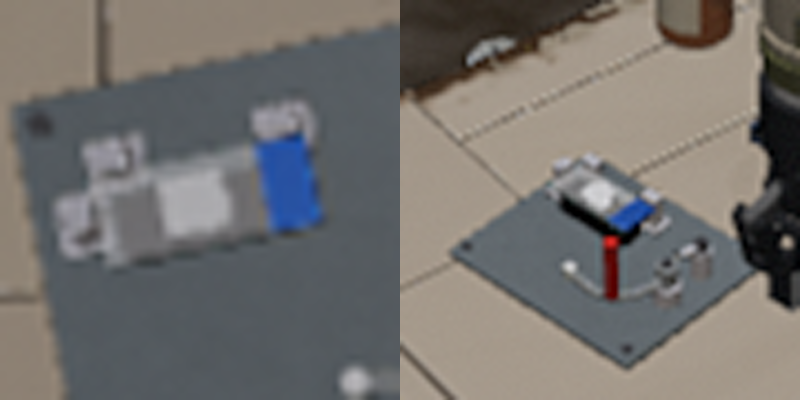

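The slide lies flat on the seat with its label end at (290,185), against both lugs at (115,150) and (282,118) and the end stop at (82,225). The arm is still open. I'll check its angle from depth.

```bash
python3 - <<'E'
import numpy as np,cv2
from h import *
o=np.array([.5341,.1867]);t=np.radians(10.2);R=np.array([[np.cos(t),-np.sin(t)],[np.sin(t),np.cos(t)]])
r=dict(np.load("v1_top.npz"));z=r["z_map"];K=r["K"];T=r["world_from_camera"]
v,u=np.mgrid[:480,:640];P=np.stack([(u-K[0,2])/K[0,0]*z,(v-K[1,2])/K[1,1]*z,z],-1)@T[:3,:3].T+T[:3,3];H=cv2.medianBlur(P[:,:,2].astype(np.float32),3)
m=np.zeros(z.shape,bool);m[185:235,225:300]=((H>.022)&(H<.05))[185:235,225:300]
q=np.argwhere(m)[:,::-1].astype(float);w=(np.array([ray(r,p,.035) for p in q])-o)@R*1000
w=w[(w[:,0]<10)&(w[:,0]>-30)&(abs(w[:,1])<44)]
# front edge: min x per y bin ; ends
b=np.arange(-34,35,8);f=[np.sort(w[(w[:,1]>=a)&(w[:,1]<a+8)][:,0])[:3].mean().round(1) for a in b[:-1]];print("front",f,np.degrees(np.polyfit(b[:-1]+4,f,1)[0]))
k=w[abs(w[:,0]+11)<4];print("y range front part",k[:,1].min(),k[:,1].max())
E
```

```text
front [np.float64(-14.2), np.float64(-15.2), np.float64(-14.4), np.float64(-14.5), np.float64(-15.4), np.float64(-14.7), np.float64(-14.8), np.float64(-15.2)] -0.5797787212633291
y range front part -36.59971838694181 38.8845081403969
```

Call:
step_arm(
  deltas=[
    [-10,24,0,0,0,7.4,-0.3],
    [-10,24,0,0,0,7.4,-0.3],
    [-10,24,0,0,0,7.4,-0.3],
    [-10,24,0,0,0,7.4,-0.3],
    [-10,24,0,0,0,7.4,-0.3],
  ],
)

```text
clock: 14.45
tcp_pos: [0.4859, 0.0775, 0.1157]
orientation: [0.0, 0.362, 0.932, 0.0]
wrist_force: [0.7, -0.5, 0.1]
finger_gap: 0.0298
grip_force: 0.0
```

Call:
step_arm(
  deltas=[
    [-10,26,0,0,0,7.4,-0.3],
    [0,0,0,0,0,0,-0.3],
    [0,0,0,0,0,0,-0.3],
  ],
)

```text
clock: 14.75
tcp_pos: [0.4763, 0.1026, 0.1157]
orientation: [0.0, 0.303, 0.953, 0.0]
wrist_force: [-0.3, -0.2, 0.8]
finger_gap: 0.0296
grip_force: 0.0
```

Call:
step_arm(
  deltas=[
    [1,-6,0,0,0,0,-0.3],
    [0,0,-20,0,0,0,-0.3],
    [0,0,-20,0,0,0,-0.3],
    [0,0,-18,0,0,0,-0.3],
    [0,0,0,0,0,0,-0.3],
  ],
)

```text
clock: 15.25
tcp_pos: [0.4761, 0.0938, 0.0554]
orientation: [-0.002, 0.305, 0.952, -0.001]
wrist_force: [-0.4, -0.3, 0.8]
finger_gap: 0.0303
grip_force: 0.0
```

Call:
step_arm(
  deltas=[
    [0,0,0,0,0,0,-0.53],
    [0,0,0,0,0,0,-0.53],
  ],
)

```text
clock: 15.45
tcp_pos: [0.4786, 0.0945, 0.0585]
orientation: [0.001, 0.305, 0.952, 0.0]
wrist_force: [-0.8, 0.5, 0.1]
finger_gap: 0.0202
grip_force: 0.0
```

Call:
step_arm(
  deltas=[
    [0.7,3.8,0,0,0,0,-0.53],
    [1,3.7,0,0,0,0,-0.53],
    [1.3,3.6,0,0,0,0,-0.53],
    [1.6,3.5,0,0,0,0,-0.53],
    [1.9,3.3,0,0,0,0,-0.53],
  ],
)

```text
clock: 15.95
tcp_pos: [0.483, 0.1132, 0.0573]
orientation: [-0.001, 0.304, 0.953, -0.0]
wrist_force: [-3.2, -0.5, 0.9]
finger_gap: 0.0201
grip_force: 1.7
```

Call:
step_arm(
  deltas=[
    [2.2,3.1,0,0,0,0,-0.53],
    [2.5,2.9,0,0,0,0,-0.53],
    [2.5,2.9,0,0,0,0,-0.53],
    [2.2,3.5,0,0,0,0,-0.53],
    [0,1,0,0,0,0,-0.53],
  ],
)

```text
clock: 16.45
tcp_pos: [0.4949, 0.1268, 0.0578]
orientation: [0.001, 0.304, 0.953, 0.001]
wrist_force: [1.0, -0.0, 0.6]
finger_gap: 0.0202
grip_force: 0.0
```

Call:
step_arm(
  deltas=[
    [0,0,0,0,0,0,-0.53],
    [0,0,0,0,0,0,-0.53],
  ],
)

```text
clock: 16.65
tcp_pos: [0.4936, 0.1263, 0.0576]
orientation: [0.0, 0.304, 0.953, 0.0]
wrist_force: [0.9, 0.1, 0.5]
finger_gap: 0.0199
grip_force: 0.0
```

Next, open a little for clearance, lift, move away and look.

Call:
step_arm(
  deltas=[
    [0,0,0,0,0,0,-0.3],
    [0,0,20,0,0,0,-0.3],
    [0,0,30,0,0,0,-0.3],
    [0,-20,30,0,0,0,-0.3],
    [0,-45,10,0,0,0,-0.3],
  ],
)

```text
clock: 17.15
tcp_pos: [0.4954, 0.0624, 0.1507]
orientation: [0.003, 0.302, 0.953, 0.001]
wrist_force: [0.7, 0.7, 0.2]
finger_gap: 0.0302
grip_force: 0.0
```

Call:
step_arm(
  deltas=[
    [0,-45,0,0,0,0,-0.3],
    [0,-45,0,0,0,0,-0.3],
    [0,-45,0,0,0,0,-0.3],
    [0,0,0,0,0,0,-0.3],
  ],
)

```text
clock: 17.55
tcp_pos: [0.4939, -0.0787, 0.1478]
orientation: [0.001, 0.308, 0.951, -0.001]
wrist_force: [-0.2, -0.1, 0.3]
finger_gap: 0.0302
grip_force: 0.0
```

```bash
python3 look2.py v2; python3 look.py t5
```

```text
label stage 77 [  1.6 -29.6] [-14.2 -37.7] [ 16.6 -21.6]
red 16 [0.4953 0.1259] q 0.15154290840551576
[ 0.4931 -0.0738  0.1474] [-0.4  0.3 -0.9]
```

View pics/v2.png

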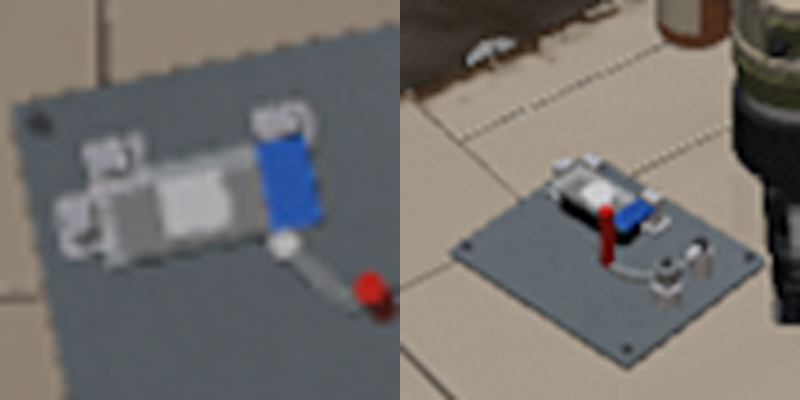

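The pad at (285,243) now presses on the slide's front side, with the arm angle at about 0.15. The slide hasn't moved from the lugs or the end stop, and the robot is clear.

```bash
python3 -c "
from workcell import *
print(hand_in())"
```

```text
the job is handed in; nothing more can be done
None
```

The job is handed in at about 18 s on the clock: I opened the arm until it stayed, set the slide on the seat against both lugs and the end stop, and sprang the arm back onto it (angle about 0.15 rad); no bystander was touched.

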